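# Pack the pocket volumes into the shipping case

### The job

Open the shipping case first: swing the red-barred hasp back well past upright, clear of the lid, then raise the lid to upright or beyond. Next lay all the small red pocket volumes flat in the tray, side by side and none on another or on the rim, while the tray is still outside on its board; then slide the loaded tray into the case until it is fully home, shut the lid, and swing the hasp down flat over the catch again. Never lift the lid while the hasp is over it, nor fold the hasp down while the lid is up, and leave everything else on the bench where it is.

Things in the scene. Friction and masses are not known exactly. Their poses are not given: they have to be found in the camera images.
- case: wooden shipping case on a fixed base board that runs on in front. Origin on the table under the case's centre; own x points in from the open end, y to the hasp side, z up. Board 6 mm thick, 200 mm wide, x = -355 to +105 mm. Walls 8 mm thick, tops at z = 68 mm, inside width 162 mm, back wall's inner face at x = +97 mm. A fully home tray has its origin at x = 0, y = 0
- mouth (a point): centre of the case's open end, on the board (case x = -105, y = 0, z = 6 mm), axes as the case; 162 mm wide between the walls, with two short flared metal guides that widen it to about 195 mm at 27 mm in front. No roof while the lid is up
- hasp (a joint): angle of the steel hasp (rad): 0 = flat over the lid with the brass catch standing through its slot, 1.5 = about upright, 2.6 = stop, folded right back off the lid. It swings about a line parallel to the case's x; friction holds it at any angle (1 to 2 N at its bar)
- hasp_hinge (a point): point on the hasp's hinge line, outside the case wall, at case x = +50, y = +97, z = 82 mm; axes as the case
- hasp_bar (a point): centre of the red round cross-bar at the hasp's free end: 12 mm thick, 46 mm long, parallel to the hinge line, on a central neck, so it can be pinched end to end from above and turns between the fingers. 79 mm from the hinge line; shut it is at case x = +50, y = +19, z = 96 mm, 20 mm above the lid's top face; opening lifts it up and over to the +y side
- lid (a joint): angle of the lid (rad): 0 = shut, 1.57 = upright, 1.8 = stop. Hinge line parallel to the case's x along the side away from the hasp; friction holds it at any angle (about 2 to 4 N at its bar). Lid 218 by 172 by 8 mm, top face at z = 76 mm when shut
- lid_hinge (a point): point on the lid's hinge line, at case x = -50, y = -89, z = 72 mm; axes as the case
- lid_bar (a point): centre of the black round bar handle on the lid: 12 mm thick, 50 mm long, parallel to the hinge line, on a central neck, to be pinched end to end from above. 147 mm from the hinge line; shut it is at case x = -50, y = +56, z = 98 mm. Two 40 mm wide steel lugs under the lid's mouth end hang to z = 46 mm at case x = -105 to -113 mm: a shut lid keeps a home tray in, or any tray out
- tray: grey tray with a blue front panel, standing on the loading board; 250 g, slides. Origin under its centre, own x points to the end that enters the case first. 194 by 156 mm, floor 6 mm thick, rim 12 mm high on three sides, panel 8 mm thick and 49 mm high at x = -97 mm. Clear floor x = -89 to +93, y = -74 to +74 mm: holds four volumes, two by two, long sides along x
- fin (a point): middle of the tray's black fin handle, at tray x = -120, y = 0, z = 40 mm, axes as the tray; the fin sticks out of the panel to tray x = -142 mm, is 14 mm thick (y = -7 to +7), its top at tray z = 56 mm; pinch it across y from above
- book1: small dark-red leather-bound pocket volume with gilt bands, lying flat: 80 (own x) by 54 (own y) by 24 mm thick (own z, up), about 90 g; origin at its middle, 12 mm above what it lies on; either face may be up. Two to four of book1..book4 are present (None if absent)
- book2: small dark-red leather-bound pocket volume with gilt bands, lying flat: 80 (own x) by 54 (own y) by 24 mm thick (own z, up), about 90 g; origin at its middle, 12 mm above what it lies on; either face may be up. Two to four of book1..book4 are present (None if absent)
- book3: small dark-red leather-bound pocket volume with gilt bands, lying flat: 80 (own x) by 54 (own y) by 24 mm thick (own z, up), about 90 g; origin at its middle, 12 mm above what it lies on; either face may be up. Two to four of book1..book4 are present (None if absent)
- book4: small dark-red leather-bound pocket volume with gilt bands, lying flat: 80 (own x) by 54 (own y) by 24 mm thick (own z, up), about 90 g; origin at its middle, 12 mm above what it lies on; either face may be up. Two to four of book1..book4 are present (None if absent)
- tape_roll: roll of brown packing tape standing on its flat side, 80 mm across, 45 mm high, lying among the volumes; not part of the job; origin at the centre of its underside
- mug: blue mug, 80 mm across, 90 mm high, beyond the case; not part of the job; origin at the centre of its underside
- glue: white jar with an orange cap, 60 mm across, 85 mm high, beyond the case; not part of the job; origin at the centre of its underside
- brush: dusting brush lying near the robot; not part of the job; origin at the centre of its underside
- magnifier: hand magnifier lying flat, lens 72 mm across, beyond the tray; not part of the job; origin at the centre of its underside
Mind the look-alikes: they are no part of the job. Leave any green or turquoise look-alike of the book3 alone.

How it is judged:
By the outcome, as a careful person would: the job done as asked, in the order asked, and still so for the second after the job is handed in, with the robot touching nothing.
Of book1, book2, book3, book4 only 2 to 4 are there at a start; the rules pass over those that are not, and their reading is None.
At some moment in a run one of book1, book2, book3, book4 may be knocked a few centimetres aside while the robot is not near it.
Once in a run the grip may slacken for a moment while it holds something.
It also fails if it takes over 210 s, if anything falls off the work surface, if the arm or the gripper's body presses on something with over 40 N, if the wrist force passes 120 N, or if a joint passes its speed limit or range.

### The arm

A 6-joint arm with a two-finger parallel gripper is mounted at the origin on the work surface. World frame = base frame: x ahead of the robot, y to its left, z up, the work surface at z = 0. Lengths are in m, angles in degrees, forces in N, time in s.
With the tool pointing down it reaches from about 0.325 to 0.85 m from the base axis. Payload 15.5 kg.
Tool frame: the origin (TCP) lies at the very end of the fingers, on their centre line; the grasp point (between the pads) lies arm.grip_depth behind it (arm.grip_depth is the distance from the TCP to the grasp point, in m); z points along the fingers, y is the line along which they close (so a half turn about z gives the same grasp; the last joint's range is limited). The gripper opens to 91 mm and grips with 3 to 60 N. Pads are 32 mm wide; open, the fingers measure 118 mm over their backs; the gripper's body (76 mm by 178 mm) begins 60 mm behind the grasp point.
Start: joints at [-76.117, 28.281, 77.091, -0, 74.628, -5.472], TCP at [0.207, -0.59, 0.214] pointing down, gripper open.
Joint ranges: [-166.48, 166.48], [-47.26, 123.95], [12.59, 153.08], [-70.14, 250.14], [6.76, 159.57], [-176.63, 176.63]. Speed limits (degrees/s): [108.29, 108.29, 147.25, 172.46, 172.46, 172.46].

### API

Orientations are given as a 3x3 rotation matrix whose columns are the frame's x, y, z axes.
In Python, from rig import arm gives the robot as it stands. Calls block until the motion is done:
- arm.move_to(position, orientation): joint-space move of the TCP to a pose.
- arm.move_l(position, orientation=None, feed=0.15): straight line of the TCP; orientation=None keeps the orientation; feed is the mean speed in m/s.
- arm.move_joints(angles): joint-space move.
- arm.grip(opening): finger opening in m; the grip force is fixed at half the most; returns when the fingers have stopped.
- arm.sleep(seconds).
- arm.solve_ik(position, orientation): joint angles nearest the present ones, or None.
- arm.snapshot(name): name is "side" or "top" or "wrist"; returns the picture (420x560x3 uint8, red, green, blue); there is no depth.
- arm.get_calibration(name): a dict with "intrinsics" (3x3 intrinsics, pixels), "cam_to_world" (4x4, takes a point from camera to world coordinates). Camera axes: x right, y down, z forward; pixel columns grow to the right and rows downward; lengths in m; the calibration is good to about 2 mm. A picture is of the moment at which its call begins: read the wrist's pose just before it. get_calibration takes no time and is no camera call; for the wrist camera it gives the pose at the moment of the call.
A pose or a line that the arm cannot do raises arm.Unreachable and nothing moves.
- arm.sign_off(): hands the job in; it is judged then, once.
Readings, each from a call of its own:
- arm.current_t(): time.
- arm.current_joint_positions(): joint angles.
- arm.current_dq(): joint speeds.
- arm.current_tau(): joint torques, N m.
- arm.current_ee_pos(): TCP position.
- arm.current_tool_rot(): TCP orientation.
- arm.current_force(): force on the tool from outside, world axes, zero at the start.
- arm.current_torque(): the same for the moment, N m.
- arm.current_width(): finger opening in m.
- arm.current_grasp_force(): force on a finger pad.
Only numpy, scipy, OpenCV 4.12 (cv2) and the standard library are available. Lean on these libraries where they do the work, as an engineer would, in place of code of your own. Each camera call takes 0.05 s, during which the arm holds its last target. There are 200 camera calls.

## Working session

There is one attempt and no reset: what is moved stays moved. The work goes in short steps, each a Python script; the robot and the scene stay as the last script left them, time stands still between calls to the robot, and variables do not carry over. Pictures are saved under pics/ and viewed, at most 14 in all, crops included, and the job is handed in when it is done.

```bash
ls; mkdir -p pics
python3 - <<'E'
from rig import arm
import cv2,numpy as np
for n in ("top","side"):
    im=arm.snapshot(n); cv2.imwrite(f"pics/{n}0.png",im[:,:,::-1]); c=arm.get_calibration(n)
    print(n,np.round(c["intrinsics"],1).tolist(),np.round(c["cam_to_world"],3).tolist())
print(arm.grip_depth,arm.current_t(),arm.current_width(),np.round(arm.current_tool_rot(),3).tolist())
E
```

```text
pics
top [[442.1, 0.0, 282.8], [0.0, 442.1, 209.9], [0.0, 0.0, 1.0]] [[0.014, -0.985, 0.172, 0.334], [-1.0, -0.017, -0.019, -0.036], [0.021, -0.171, -0.985, 1.271], [0.0, 0.0, 0.0, 1.0]]
side [[523.1, 0.0, 284.0], [0.0, 523.1, 203.2], [0.0, 0.0, 1.0]] [[-0.794, -0.422, 0.437, -0.079], [-0.608, 0.538, -0.584, 0.736], [0.012, -0.729, -0.684, 1.037], [0.0, 0.0, 0.0, 1.0]]
0.0188 0.1 0.09132613639378433 [[0.943, 0.331, -0.0], [0.331, -0.943, 0.001], [0.0, -0.001, -1.0]]
```

Run:
```python
import cv2
for n in ("top","side"):
    im=cv2.imread(f"pics/{n}0.png"); cv2.imwrite(f"pics/{n}0b.png",cv2.resize(im,(800,600),interpolation=cv2.INTER_CUBIC))
```

```text
(no output)
```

View pics/top0b.png

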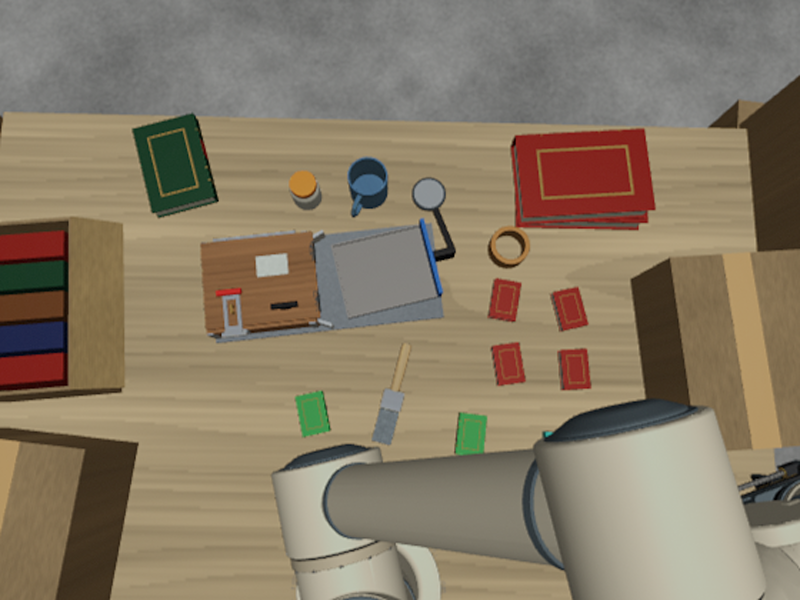

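View pics/side0b.png

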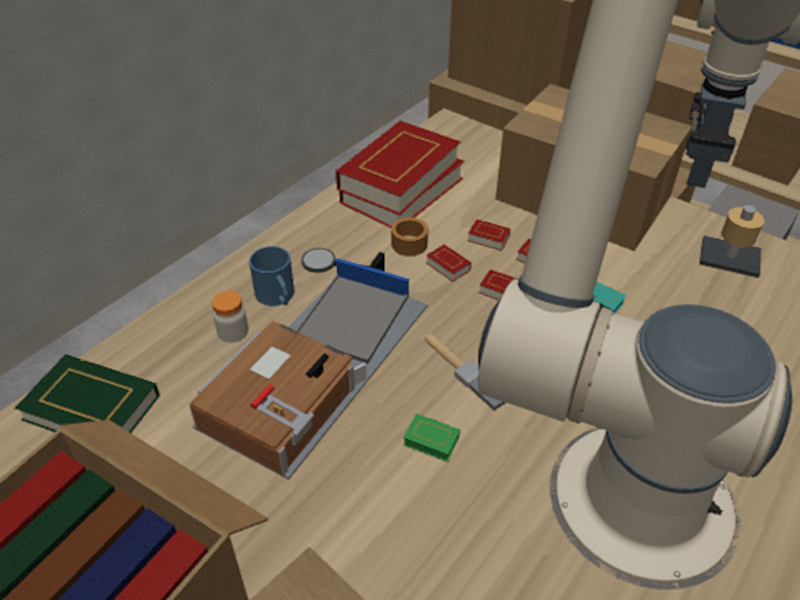

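The red volumes are at (505,299), (570,308), (508,363) and (574,369) in the 800-px top view. The look-alikes are green at (313,413) and (471,433), turquoise at (547,435), the big red books at (583,175) and the red shelf books, so I choose the four small red ones. The hasp bar is at (229,293), the lid bar at (284,305) and the fin at (445,253).

```bash
cat > h.py <<'E'
from rig import arm
import cv2, numpy as np
from scipy.optimize import least_squares
def deproj(cal,uv,z):
    K,T=cal["intrinsics"],cal["cam_to_world"]
    d=T[:3,:3]@np.linalg.inv(K)@np.array([uv[0],uv[1],1.]); o=T[:3,3]
    return (o+d*(z-o[2])/d[2])[:2]
def proj(cal,P):
    P=np.atleast_2d(P); K,T=cal["intrinsics"],cal["cam_to_world"]
    c=(P-T[:3,3])@T[:3,:3]; q=c@K.T
    return q[:,:2]/q[:,2:]
def snap(n):
    cal=arm.get_calibration(n); im=arm.snapshot(n); return im,cal
def mask(im,lo,hi):
    return cv2.inRange(cv2.cvtColor(im,cv2.COLOR_RGB2HSV),np.array(lo),np.array(hi))
def redmask(im):
    return mask(im,(0,130,50),(8,255,255))|mask(im,(170,130,50),(180,255,255))
def books(im,cal,smax=3):
    """[x,y,yaw_deg(long axis)], using whole silhouette fit of a box 80x54x24"""
    m=cv2.morphologyEx(redmask(im),cv2.MORPH_CLOSE,np.ones((5,5)))
    out=[]
    for c in cv2.findContours(m,cv2.RETR_EXTERNAL,cv2.CHAIN_APPROX_NONE)[0]:
        if cv2.contourArea(c)<150: continue
        g=np.array([deproj(cal,p,.024) for p in c[:,0,:]],np.float32)
        (cx,cy),(w,h),a=cv2.minAreaRect(g)
        if w<h: w,h,a=h,w,a+90
        out.append((cx,cy,(a+90)%180-90,w,h,*c[:,0,:].mean(0)))
    return out
def Rdown(yaw):  # tool y (closing) direction at world angle yaw deg, pointing down
    a=np.radians(yaw); y=np.array([np.cos(a),np.sin(a),0]); z=np.array([0,0,-1.]); return np.c_[np.cross(y,z),y,z]
E
python3 - <<'E'
from h import *
im,cal=snap("top")
for b in books(im,cal): print(np.round(b,3))
k=cv2.connectedComponentsWithStats(mask(im,(0,0,0),(180,255,45)))
for i in range(1,k[0]):
    s=k[2][i]
    if 20<s[4]<400: print("black",s,k[3][i].round(1),deproj(cal,k[3][i],.098).round(3))
p=lambda u,v,z:deproj(cal,(u*.7,v*.7),z).round(3)
print("hasp",p(229,293,.096),"lidbar",p(284,305,.098))
print("board corners",p(443,318,.006),p(433,222,.006)); print("fin",p(445,253,.056),"panel ends",p(424,222,.055),p(438,293,.055))
print("lid",[p(*q,.076) for q in ((202,243),(314,232),(320,325),(207,334))])
E
```

```text
[ 4.0000e-01  6.6200e-01 -8.4231e+01  1.2100e-01  6.5000e-02  2.2262e+01
  2.5934e+02]
[ 4.20000e-01 -3.97000e-01  4.96900e+00  7.80000e-02  5.80000e-02
  4.01979e+02  2.58085e+02]
[ 4.28000e-01 -2.67000e-01  9.35000e+00  7.90000e-02  5.50000e-02
  3.55659e+02  2.54432e+02]
[ 5.41000e-01 -3.93000e-01  1.29970e+01  8.00000e-02  5.30000e-02
  3.98917e+02  2.15536e+02]
[ 5.56000e-01 -2.61000e-01 -1.05170e+01  8.10000e-02  5.50000e-02
  3.53000e+02  2.09852e+02]
[ 6.51000e-01  6.86000e-01 -8.88470e+01  1.38000e-01  6.20000e-02
  2.40150e+01  1.71985e+02]
[ 8.14000e-01 -4.28000e-01 -8.73240e+01  2.92000e-01  2.19000e-01
  4.07794e+02  1.26034e+02]
black [136  82   6  16  24] [138.5  89.9] [0.874 0.351]
black [143 109  10  32  51] [147.4 124.9] [0.771 0.32 ]
black [303 146  16  37 195] [310.3 167.9] [ 0.657 -0.132]
black [190 211  18   5  63] [198.9 213.5] [0.525 0.166]
black [  0 265  47   8 160] [ 23.8 269.3] [0.371 0.613]
black [381 279  81  30 300] [412.3 292.6] [ 0.325 -0.401]
black [519 323  41  30 298] [542.2 338.5] [ 0.212 -0.736]
black [526 332  10   4  22] [529.5 333.4] [ 0.225 -0.704]
hasp [0.547 0.271] lidbar [0.525 0.167]
board corners [ 0.519 -0.139] [ 0.72  -0.118]
fin [ 0.642 -0.139] panel ends [ 0.705 -0.097] [ 0.561 -0.125]
lid [array([0.648, 0.334]), array([0.674, 0.119]), array([0.492, 0.101]), array([0.471, 0.313])]
```

Run:
```python
from h import *
arm.move_to([0.52,0.10,0.42],Rdown(96)) 
print(arm.current_t(),np.round(arm.current_joint_positions(),1))
im,cal=snap("wrist"); np.save("w1.npy",im); np.savez("w1c.npz",**cal)
print(np.round(cal["cam_to_world"],3).tolist(),cal["intrinsics"].round(1).tolist())
cv2.imwrite("pics/w1.png",cv2.resize(im[:,:,::-1],(800,600),interpolation=cv2.INTER_CUBIC))
```

```text
2.9167 [  4.4  12.6  69.9  -0.   97.5 -91.6]
[[-0.104, 0.949, 0.296, 0.436], [0.995, 0.099, 0.031, 0.089], [0.0, 0.298, -0.955, 0.591], [0.0, 0.0, 0.0, 1.0]] [[352.4, 0.0, 277.8], [0.0, 352.4, 210.9], [0.0, 0.0, 1.0]]
```

View pics/w1.png

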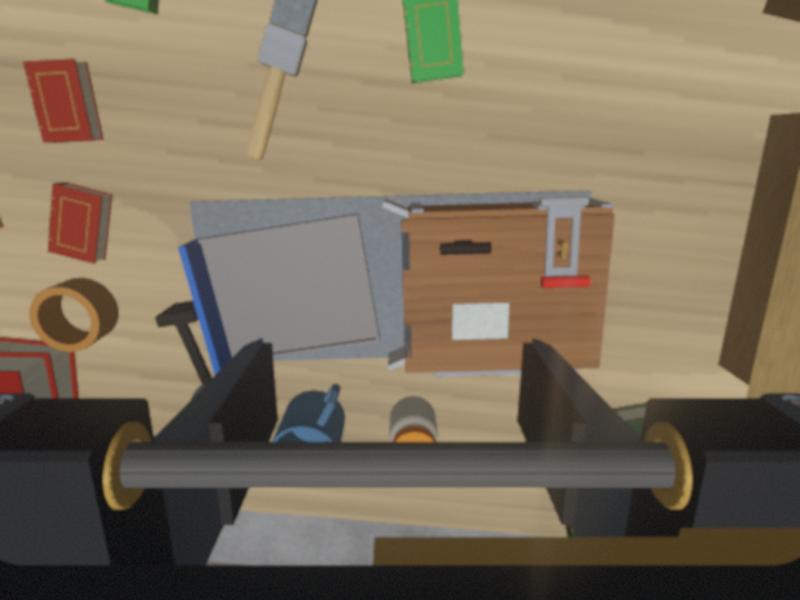

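Run:
```python
from h import *
cal=dict(np.load("w1c.npz"))
P=np.array([[50,19,96],[-50,56,98],[-113,83,76],[105,83,76],[105,-89,76],[-113,-89,76],[-355,100,6],[105,100,6]])/1e3
uv=np.array([[566,282],[466,248],[403,221],[613,208],[600,367],[406,372],[191,202],[590,192]])*.7
def W(p,Q):
    c,s=np.cos(p[2]),np.sin(p[2]); return np.c_[p[0]+c*Q[:,0]-s*Q[:,1],p[1]+s*Q[:,0]+c*Q[:,1],Q[:,2]]
f=lambda p:(proj(cal,W(p,P))-uv).ravel()
r=least_squares(f,[.57,.22,np.radians(96)],loss="soft_l1",f_scale=1.); print("case",r.x[:2].round(4),np.degrees(r.x[2]).round(2)); print(f(r.x).reshape(-1,2).round(1).tolist())
np.save("case.npy",r.x)
# tray: panel top ends (outer/inner) z=55, floor corners front z~12+6.. rim top 18
P2=np.array([[97,78,18],[97,-78,18],[-101,78,55],[-93,78,55]])/1e3
uv2=np.array([[358,214],[379,340],[181,246],[195,241]])*.7
g=lambda p:(proj(cal,W(p,P2))-uv2).ravel()
r2=least_squares(g,[.62,-.02,np.radians(100)],loss="soft_l1",f_scale=1.); print("tray",r2.x[:2].round(4),np.degrees(r2.x[2]).round(2),g(r2.x).reshape(-1,2).round(1).tolist())
np.save("tray.npy",r2.x)
t,ct=snap("top"); print("top-cam check",proj(ct,W(r.x,P[:2])).round(1).tolist(), "seen ~(160.3,205.1) (198.9,213.5)")
# overlay
im=np.load("w1.npy")[:,:,::-1].copy()
Pt=np.array([[-142,7,56],[-142,-7,56],[-101,-7,56],[-101,7,56]])/1e3+[0,0,.006]
for q in np.r_[f(r.x).reshape(-1,2)+uv, g(r2.x).reshape(-1,2)+uv2, proj(cal,W(r2.x,Pt))]: cv2.circle(im,tuple(int(v) for v in q.round()),1,(0,255,255),-1)
cv2.imwrite("pics/w1o.png",cv2.resize(im[120:280,100:440],None,fx=2.35,fy=2.35,interpolation=cv2.INTER_CUBIC))
```

```text
case [0.5755 0.225 ] 97.67
[[-1.6, -0.9], [0.0, 0.1], [-0.9, -1.0], [2.1, 3.7], [0.5, 0.7], [-0.1, 0.9], [-0.7, 0.2], [1.4, -1.3]]
tray [ 0.6134 -0.0165] 103.81 [[3.6, -0.1], [2.8, 0.7], [-1.2, -1.7], [-5.9, 1.1]]
top-cam check [[160.1, 203.9], [198.4, 213.0]] seen ~(160.3,205.1) (198.9,213.5)
```

View pics/w1o.png

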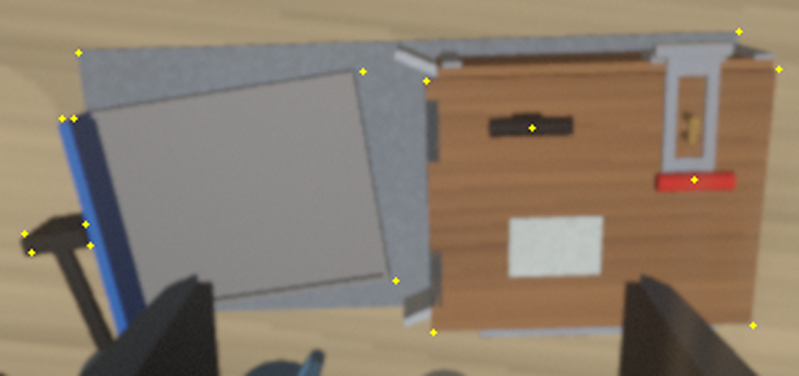

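```bash
cat >> h.py <<'E'
def W(p,Q):
    Q=np.atleast_2d(Q); c,s=np.cos(p[2]),np.sin(p[2]); return np.c_[p[0]+c*Q[:,0]-s*Q[:,1],p[1]+s*Q[:,0]+c*Q[:,1],Q[:,2]]
def fit(cal,P,uv,p0):
    f=lambda p:(proj(cal,W(p,P))-uv).ravel()
    r=least_squares(f,p0,loss="soft_l1",f_scale=1.); print(r.x[:2].round(4),np.degrees(r.x[2]).round(2),f(r.x).reshape(-1,2).round(1).tolist()); return r.x
E
python3 - <<'E'
from h import *
cal=dict(np.load("w1c.npz")); cr=lambda a:np.array(a)/2.35+[100,120]
P=np.array([[50,19,96],[-50,56,98],[-113,83,76],[105,83,76],[105,-89,76],[-113,-89,76],[-355,100,6]])/1e3
c=fit(cal,P,cr([[695,181],[531,126],[436,68],[773,62],[752,325],[431,330],[78,52]]),[.57,.22,1.7]); np.save("case.npy",c)
P2=np.array([[97,78,18],[97,-78,18],[-101,78,55],[-93,78,55],[-142,7,62],[-142,-7,62]])/1e3
t=fit(cal,P2,cr([[354,71],[387,275],[58,122],[74,117],[22,237],[27,254]]),[.62,-.02,1.8]); np.save("tray.npy",t)
E
```

```text
[0.575  0.2248] 97.62 [[-1.2, -0.9], [0.3, -0.3], [-4.3, 4.4], [2.3, 2.6], [0.4, -1.0], [0.6, 0.5], [-0.3, -1.0]]
[ 0.6144 -0.0187] 104.36 [[1.5, -0.6], [2.4, 1.5], [-0.9, -0.3], [-2.7, 1.1], [-0.2, -0.9], [0.2, 0.1]]
```

```bash
cat >> h.py <<'E'
case=np.load("case.npy"); Ry=np.degrees(case[2])
HA,LA=np.arctan2(14,78),np.arctan2(26,145)
def hasp_pt(a): return W(case,[.05,.097-.079*np.cos(a+HA),.082+.079*np.sin(a+HA)])[0]
def lid_pt(a): return W(case,[-.05,-.089+.1473*np.cos(a+LA),.072+.1473*np.sin(a+LA)])[0]
def swing(pt,a0,a1,n,dz=.011,feed=.12):
    """grasp bar at angle a0 and carry it to a1"""
    R=Rdown(Ry); o=np.array([0,0,-dz]); up=np.array([0,0,.06])
    arm.grip(.091); p=pt(a0)+o
    arm.move_to(p+up+[0,0,.04],R); arm.move_l(p,feed=.15); arm.grip(.03)
    print("w",arm.current_width(),"gf",arm.current_grasp_force())
    for a in np.linspace(a0,a1,n+1)[1:]:
        arm.move_l(pt(a)+o,feed=feed)
        if a0==a: break
    print("w",arm.current_width(),"F",np.round(arm.current_force(),1),"t",arm.current_t())
E
python3 - <<'E'
from h import *
swing(hasp_pt,0,2.45,10)
p=arm.current_ee_pos()
arm.grip(.09); arm.move_l(np.array(p)+[0,0,.12],feed=.2)
im,cal=snap("side"); cv2.imwrite("pics/s1.png",cv2.resize(im[120:380,60:330,::-1],(623,600)))
E
```

```text
w 0.04535685025564117 gf 30.00012516975403
w 0.04539586425442367 F [ 2.8  3.8 -1.6] t 9.025
```

View pics/s1.png

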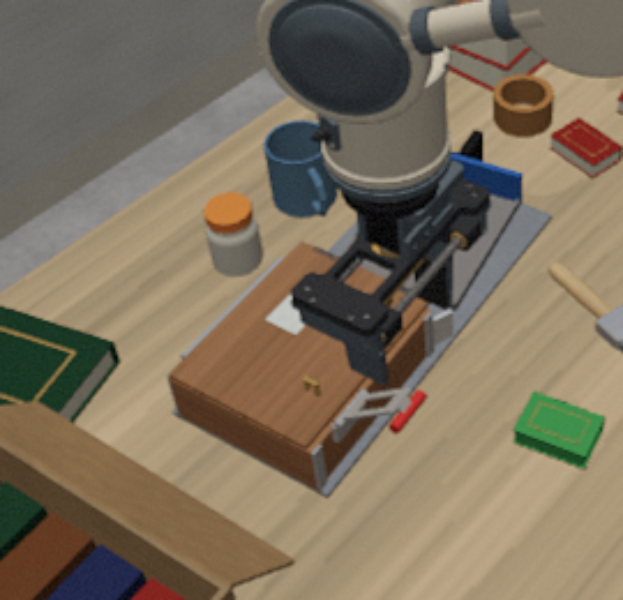

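The hasp (red bar at (408,412)) is folded well back. Next is the lid.

Run:
```python
from h import *
swing(lid_pt,0,1.73,12,dz=.008)
p=np.array(arm.current_ee_pos())
arm.grip(.09); arm.move_l(p+[0,0,.08],feed=.2)
# books view
R=Rdown(Ry)
arm.move_to([.43,-.30,.45],Rdown(90)); 
im,cal=snap("wrist"); print(arm.current_t())
for b in books(im,cal): print(np.round(b,3))
cv2.imwrite("pics/w2.png",cv2.resize(im[:,:,::-1],(800,600)))
im,cal=snap("top"); cv2.imwrite("pics/t2.png",cv2.resize(im[:,:,::-1],(800,600)))
for b in books(im,cal): print("top",np.round(b,3))
```

```text
w 0.04956994604141949 gf 30.00028520822525
w 0.04957011387265134 F [ 4.2 -3.3  8.1] t 16.95
20.45
[ 8.76000e-01 -4.23000e-01 -8.99320e+01  2.96000e-01  1.36000e-01
  2.21712e+02  3.68836e+02]
[ 5.70000e-01 -4.25000e-01  1.31490e+01  8.00000e-02  5.30000e-02
  2.08664e+02  2.30847e+02]
[ 5.58000e-01 -2.65000e-01 -9.69700e+00  7.80000e-02  5.30000e-02
  2.97963e+02  2.24172e+02]
[ 4.29000e-01 -2.70000e-01  8.68600e+00  7.90000e-02  5.20000e-02
  2.96228e+02  1.51832e+02]
[ 4.20000e-01 -4.01000e-01  3.95200e+00  7.90000e-02  5.30000e-02
  2.17974e+02  1.46762e+02]
top [ 4.08000e-01 -4.04000e-01  4.34300e+00  5.40000e-02  4.60000e-02
  4.06793e+02  2.63966e+02]
top [ 4.0000e-01  6.6200e-01 -8.4231e+01  1.2100e-01  6.5000e-02  2.2262e+01
  2.5934e+02]
top [ 4.29000e-01 -2.67000e-01  9.38000e+00  7.80000e-02  5.50000e-02
  3.54817e+02  2.53451e+02]
top [ 5.56000e-01 -2.61000e-01 -9.44800e+00  8.10000e-02  5.40000e-02
  3.53138e+02  2.09724e+02]
top [ 5.81000e-01 -4.21000e-01  1.36340e+01  5.60000e-02  5.30000e-02
  4.07894e+02  2.01136e+02]
top [ 6.51000e-01  6.86000e-01 -8.88470e+01  1.38000e-01  6.20000e-02
  2.40300e+01  1.71977e+02]
top [ 8.14000e-01 -4.28000e-01 -8.74010e+01  2.92000e-01  2.19000e-01
  4.07652e+02  1.25937e+02]
```

View pics/w2.png

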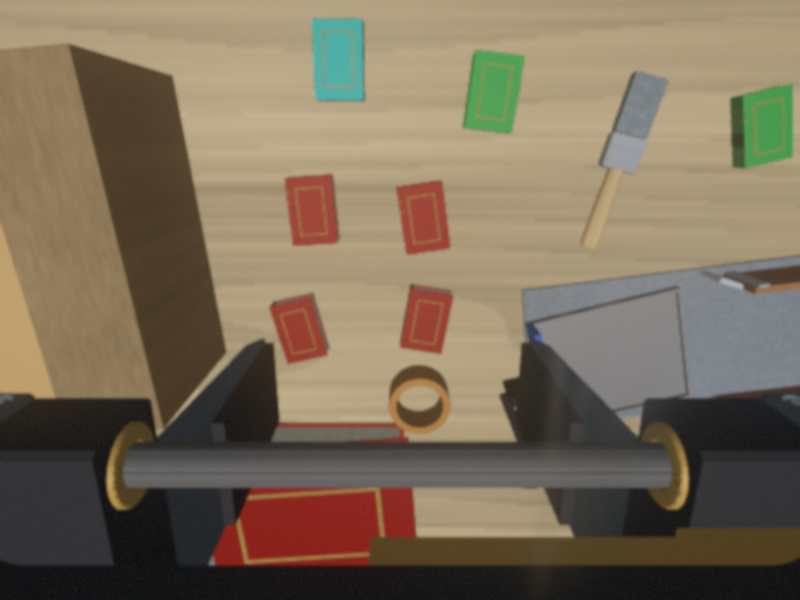

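View pics/t2.png

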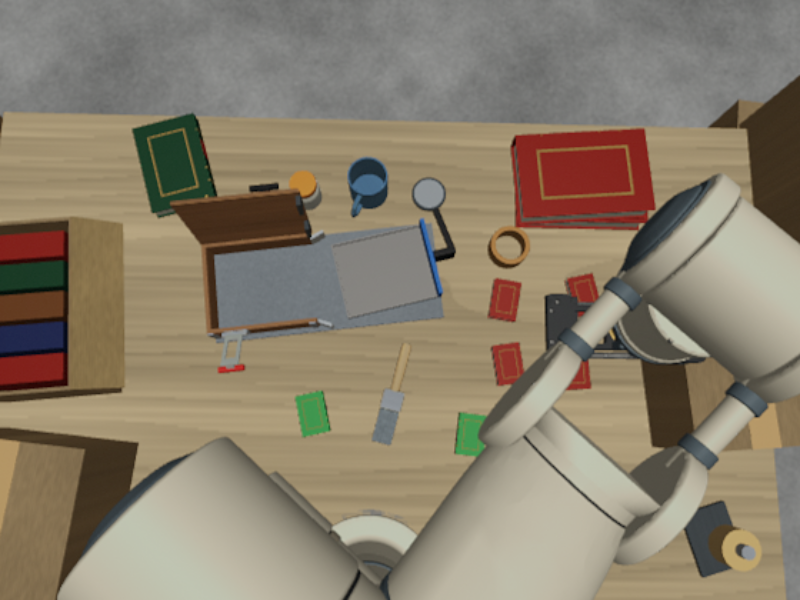

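The lid is up and the hasp back. The book at wrist-pic (300,328) was knocked to (0.570,-0.425). I now check clearance to the carton, whose base edge runs (175,75)-(225,350).

Run:
```python
from h import *
cal=arm.get_calibration("wrist"); ct=arm.get_calibration("top")
print([deproj(cal,(u*.7,v*.7),0).round(3).tolist() for u,v in ((175,75),(225,350))],[deproj(ct,(u*.7,v*.7),0).round(3).tolist() for u,v in ((632,275),(652,448))])
case=np.load("case.npy"); tray=np.load("tray.npy")
tray_t=W(tray,[[-.041,.043,0],[.045,.043,0]]);print(tray_t)
for b in [(.570,-.425,13.1),(.558,-.265,-9.7),(.429,-.27,8.7),(.42,-.401,4)]:
  for s in (90,-90):
    q=arm.solve_ik([b[0],b[1],.012],Rdown(b[2]+s)); print(b,s,None if q is None else np.round(q,0))
for s in (0,180):
    q=arm.solve_ik([*tray_t[0][:2],.03],Rdown(np.degrees(tray[2])+90+s)); print(s,None if q is None else np.round(q,0))
```

```text
[[0.271, -0.552], [0.608, -0.529]] [[0.617, -0.532], [0.267, -0.555]]
[[ 0.58293509 -0.0691207   0.        ]
 [ 0.5616123   0.014194    0.        ]]
(0.57, -0.425, 13.1) 90 [ -42.   47.   73.   -0.   59. -145.]
(0.57, -0.425, 13.1) -90 [-42.  47.  73.  -0.  59.  35.]
(0.558, -0.265, -9.7) 90 [ -31.   42.   88.   -0.   50. -111.]
(0.558, -0.265, -9.7) -90 [-31.  42.  88.  -0.  50.  69.]
(0.429, -0.27, 8.7) 90 [ -39.   36.  105.   -0.   39. -138.]
(0.429, -0.27, 8.7) -90 [-39.  36. 105.  -0.  39.  42.]
(0.42, -0.401, 4) 90 [ -50.   40.   94.   -0.   46. -144.]
(0.42, -0.401, 4) -90 [-50.  40.  94.  -0.  46.  36.]
0 [-13.  38.  93.  -0.  49. 153.]
180 [-13.  38.  93.  -0.  49. -27.]
```

```bash
cat > pick.py <<'E'
from h import *
tray=np.load("tray.npy"); ty=np.degrees(tray[2])
def look():
    arm.move_to([.43,-.30,.45],Rdown(90-180))
    im,cal=snap("wrist"); bs=[b for b in books(im,cal) if b[0]<.66 and b[1]<-.15 and .07<b[3]<.09 and .045<b[4]<.062]
    return bs
def run(slot,first=lambda b:b[1]):
    bs=look(); 
    if not bs: print("no book"); return False
    b=min(bs,key=first); print(len(bs),np.round(b[:5],3))
    cl=b[2]-90; a=np.radians(b[2]+90); sh=.010 if b[1]<-.41 else 0.
    R=Rdown(cl); p=np.array([b[0]+sh*np.cos(a),b[1]+sh*np.sin(a),.012])
    arm.grip(.091); arm.move_to(p+[0,0,.12],R); arm.move_l(p,feed=.15); arm.grip(.03); arm.move_l(p+[0,0,.11],feed=.15)
    w=arm.current_width(); print("held",round(w,4))
    if not .05<w<.06: return False
    q=W(tray,[*slot,0])[0]; q[2]=.0255; Rt=Rdown(ty-90)
    arm.move_to(q+[0,0,.10],Rt)
    if not .05<arm.current_width()<.06: print("lost"); return False
    arm.move_l(q,feed=.12); print("F",np.round(arm.current_force(),1),round(arm.current_width(),4)); arm.grip(.064); arm.move_l(q+[0,0,.10],feed=.2); print("t",arm.current_t()); return True
E
python3 - <<'E'
from pick import *
print(run((.045,-.041)))
im,cal=snap("wrist"); cv2.imwrite("pics/w3.png",cv2.resize(im[:,:,::-1],(800,600)))
E
```

```text
4 [ 0.572 -0.425 12.953  0.079  0.053]
held 0.0536
F [-0.1  1.2 -0.6] 0.0537
t 31.075
True
```

View pics/w3.png

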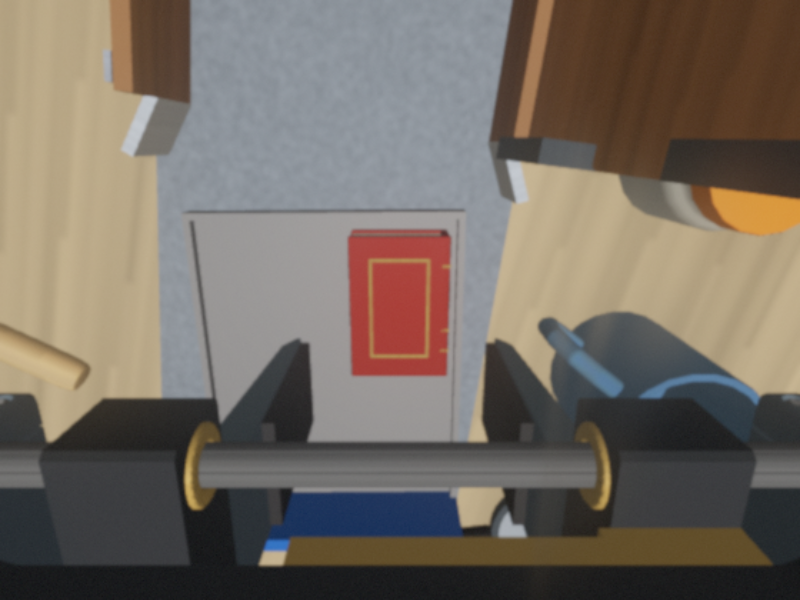

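The book lies at (400,305), flat inside the rim and aligned. I refine the tray pose from its front corners at (186,212) and (466,211) and side edges.

Run:
```python
from pick import *
cal=arm.get_calibration("wrist")
P=np.array([[97,78,18],[97,-78,18]])/1e3
t=fit(cal,P,np.array([[186,212],[466,210]])*.7,tray)
b=[deproj(cal,(u*.7,v*.7),.036) for u,v in ((349,238),(448,238),(351,375),(446,375))]
c=np.mean(b,0)-t[:2]; print("book in tray",[np.cos(t[2])*c[0]+np.sin(t[2])*c[1],-np.sin(t[2])*c[0]+np.cos(t[2])*c[1]])
t2=np.r_[t[:2]*.6+tray[:2]*.4,t[2]*.5+tray[2]*.5]; np.save("tray.npy",t2); print(t2, tray)
for s in ((.045,.041),(-.041,-.041)): print(run_ok) if False else None
import pick; pick.tray=t2; pick.ty=np.degrees(t2[2])
if run((.045,.041)): run((-.041,-.041))
```

```text
[ 0.6167 -0.0214] 104.84 [[-1.7, 0.1], [1.7, 0.0]]
book in tray [np.float64(0.04601801144162082), np.float64(-0.0394121497159331)]
[ 0.61581489 -0.02031649  1.82554875] [ 0.61442692 -0.01873951  1.82134893]
3 [ 0.422 -0.401  3.772  0.08   0.054]
held 0.054
F [-0.5 -0.1  0.1] 0.0537
t 41.0167
2 [ 0.43  -0.27   9.253  0.079  0.052]
held 0.0537
F [ 0.4 -0.5 -1.6] 0.0535
t 50.3333
```

Run:
```python
from pick import *
run((-.041,.041))
q=W(tray,[-.08,0,0])[0]; arm.move_to([q[0]-.08,q[1],.42],Rdown(90))
im,cal=snap("wrist"); cv2.imwrite("pics/w4.png",cv2.resize(im[:,:,::-1],(800,600))); np.savez("w4c.npz",**cal)
```

```text
1 [ 0.559 -0.264 -9.426  0.078  0.052]
held 0.0537
F [-0.3 -0.3 -1.6] 0.0539
t 60.0583
```

View pics/w4.png

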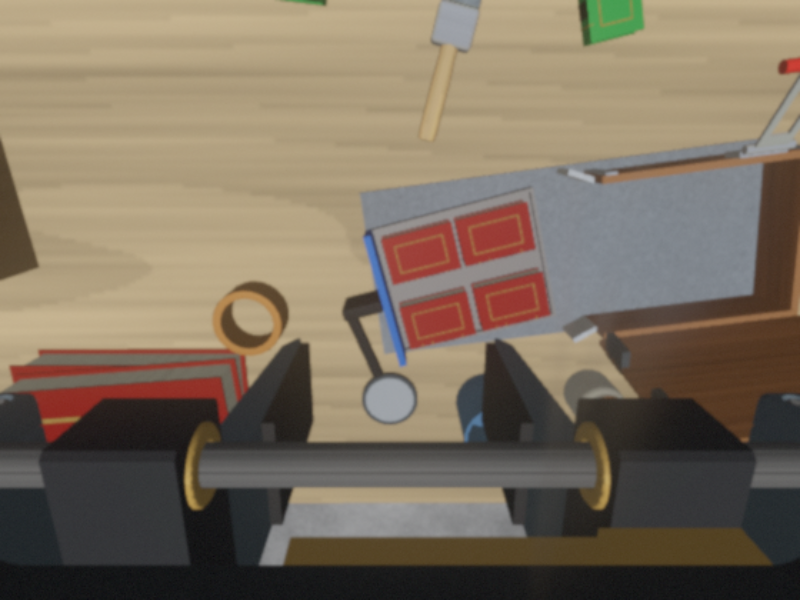

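All four are flat in the tray with none overlapping. The fin is at (365,303), with the magnifier handle end near (352,318). Next come the handle clearance numbers and the slide.

Run:
```python
from pick import *
cal=dict(np.load("w4c.npz"))
inv=lambda p,q:np.array([[np.cos(p[2]),np.sin(p[2])],[-np.sin(p[2]),np.cos(p[2])]])@(np.array(q)[:2]-p[:2])
t=fit(cal,np.array([[97,78,18],[97,-78,18],[-101,78,55],[-101,-78,55],[-142,7,62],[-142,-7,62]])/1e3,np.array([[530,188],[551,319],[366,236],[401,364],[345,299],[347,316]])*.7,tray)
print("tray",tray,"new",t,"in case",inv(case,t),np.degrees(t[2]-case[2]))
for u,v in ((352,320),(383,378)): print("handle in tray",inv(t,deproj(cal,(u*.7,v*.7),.01)))
for n,p in dict(fin=W(t,[-.12,0,.04])[0],pre=W(case,[-.365,0,.04])[0],end=W(case,[-.165,0,.04])[0]).items():
    q=arm.solve_ik(p,Rdown(np.degrees(case[2])-90)); print(n,p,None if q is None else np.round(q))
np.save("tray.npy",(t+tray)/2)
```

```text
[ 0.6149 -0.0169] 102.67 [[7.0, 0.4], [4.8, -0.8], [-0.6, -2.1], [-2.6, -0.1], [-0.7, 4.1], [0.1, 0.5]]
tray [ 0.61581489 -0.02031649  1.82554875] new [ 0.6148807  -0.01686129  1.79189298] in case [-0.24480363 -0.00748286] 5.04743032097095
handle in tray [-0.14647243 -0.02873075]
handle in tray [-0.12728702 -0.11279091]
fin [ 0.64119667 -0.1339402   0.04      ] [-17.  42.  82.  -0.  57. -25.]
pre [ 0.62340325 -0.13698842  0.04      ] [-18.  41.  84.  -0.  55. -25.]
end [0.59688113 0.06124522 0.04      ] [ 0. 38. 90. -0. 51. -7.]
```

Run:
```python
from pick import *
tray=np.r_[tray[:2],np.radians(104.2)]; z=.039
R=Rdown(104.2-90); p=W(tray,[-.122,0,z])[0]
arm.grip(.05); arm.move_to(p+[0,0,.12],R); arm.move_l(p,feed=.1); arm.grip(.005); w=arm.current_width(); print("w",w)
assert .010<w<.018
Rc=Rdown(Ry-90); P=lambda x,y=0:W(case,[x-.122,y,z])[0]
arm.move_l(P(-.245),Rc,feed=.06); print(np.round(arm.current_force(),1),arm.current_width())
for x in np.linspace(-.225,-.045,10):
    arm.move_l(P(x),feed=.06); f=arm.current_force(); print(round(x,3),np.round(f,1),round(arm.current_width(),4))
    if np.linalg.norm(f)>25: print("STOP"); break
im,cal=snap("top"); cv2.imwrite("pics/t4.png",cv2.resize(im[120:260,120:340,::-1],(800,509),interpolation=cv2.INTER_CUBIC)); print(arm.current_t())
```

```text
w 0.013876515429672586
[-2.6 -0.4  4.1] 0.013680826798654521
-0.225 [0.9 5.5 3.8] 0.0134
-0.205 [-0.4  5.9  3.9] 0.0139
-0.185 [0.6 6.6 3.4] 0.0139
-0.165 [-0.4  6.6  5.4] 0.0137
-0.145 [0.7 7.9 4.9] 0.014
-0.125 [-0.1  7.1  5.3] 0.0138
-0.105 [0.3 5.6 4.8] 0.014
-0.085 [-0.5  5.7  5.8] 0.0137
-0.065 [0.4 4.8 6.1] 0.014
-0.045 [0.3 5.9 4.9] 0.0138
70.45
```

View pics/t4.png

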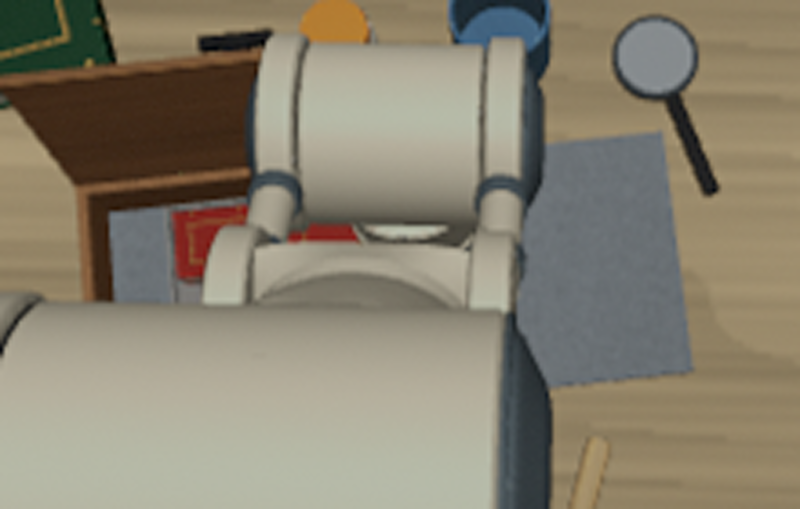

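The tray is entering squarely, with books at (215,240), and the magnifier at (655,55) is undisturbed. I release and finish with a push on the fin end.

Run:
```python
from h import *
p=np.array(arm.current_ee_pos())
arm.grip(.05); arm.move_l(p+[0,0,.12],feed=.2)
R=Rdown(Ry-180 if False else Ry)
z=.035; P=lambda x,zz=z:W(case,[x,0,zz])[0]   # x of TCP
x0=-.142-.045-.014-.025
arm.move_to(P(x0,.16),R); arm.grip(0.0); arm.move_l(P(x0),feed=.15); f0=np.array(arm.current_force())
ax=np.array([np.cos(case[2]),np.sin(case[2]),0]); print(f0.round(1))
x=x0+.02; fs=[]
arm.move_l(P(x),feed=.08)
while x<-.148:
    x+=.003 if x<-.168 else .0015
    arm.move_l(P(x),feed=.04); f=-(np.array(arm.current_force())-f0)@ax; fs.append((round(x,4),round(f,1)))
    if f>14: break
print(fs,arm.current_t())
arm.move_l(P(x-.03),feed=.1); arm.move_l(P(x-.03,.2),feed=.2)
arm.move_to(P(-.3,.40),R)
im,cal=snap("wrist"); cv2.imwrite("pics/w5.png",cv2.resize(im[:,:,::-1],(800,600))); np.savez("w5c.npz",**cal)
```

```text
[-0.8 -0.2  0.2]
[(-0.203, np.float64(-0.4)), (-0.2, np.float64(-1.3)), (-0.197, np.float64(0.6)), (-0.194, np.float64(0.9)), (-0.191, np.float64(0.5)), (-0.188, np.float64(-0.8)), (-0.185, np.float64(-0.3)), (-0.182, np.float64(0.7)), (-0.179, np.float64(0.6)), (-0.176, np.float64(0.4)), (-0.173, np.float64(0.8)), (-0.17, np.float64(0.7)), (-0.167, np.float64(-0.1)), (-0.1655, np.float64(1.5)), (-0.164, np.float64(1.8)), (-0.1625, np.float64(1.6)), (-0.161, np.float64(2.2)), (-0.1595, np.float64(2.2)), (-0.158, np.float64(1.7)), (-0.1565, np.float64(1.3)), (-0.155, np.float64(1.9)), (-0.1535, np.float64(1.6)), (-0.152, np.float64(12.0)), (-0.1505, np.float64(24.9))] 81.675
```

View pics/w5.png

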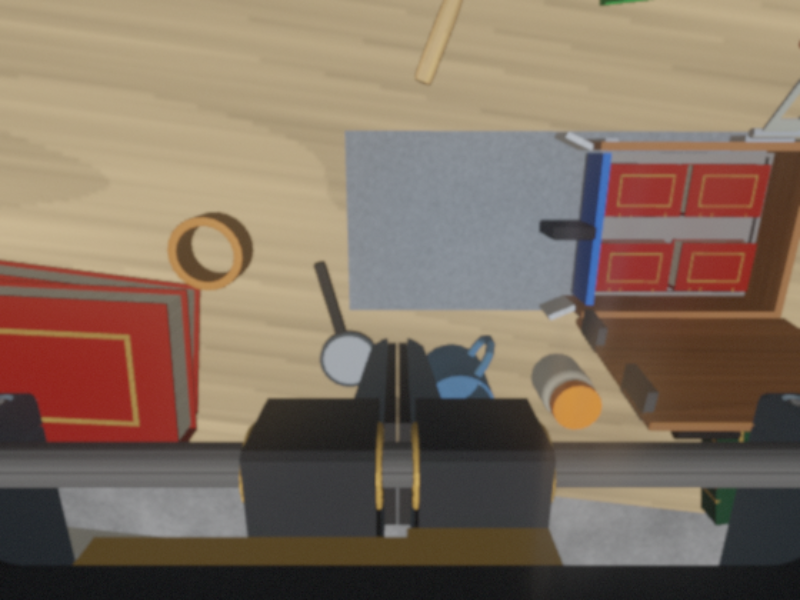

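Tray contact with the back wall showed at TCP x=-0.152 (force stepping 12 to 25 N). The panel at (595,228) sits just inside the mouth and the books are flat. Now I shut the lid, then the hasp.

Run:
```python
from h import *
off=np.array([np.sin(case[2]),-np.cos(case[2]),0])*.003
swing(lambda a:lid_pt(a)+off,1.73,-.01,12,dz=.008)
p=np.array(arm.current_ee_pos()); arm.grip(.09); arm.move_l(p+[0,0,.12],feed=.2)
im,cal=snap("wrist"); cv2.imwrite("pics/w6.png",cv2.resize(im[:,:,::-1],(800,600))); print(arm.current_t())
```

```text
w 0.04940945925407326 gf 30.000161826610565
w 0.04897955511452537 F [ 4.  -3.2 -4.1] t 92.0583
93.625
```

View pics/w6.png

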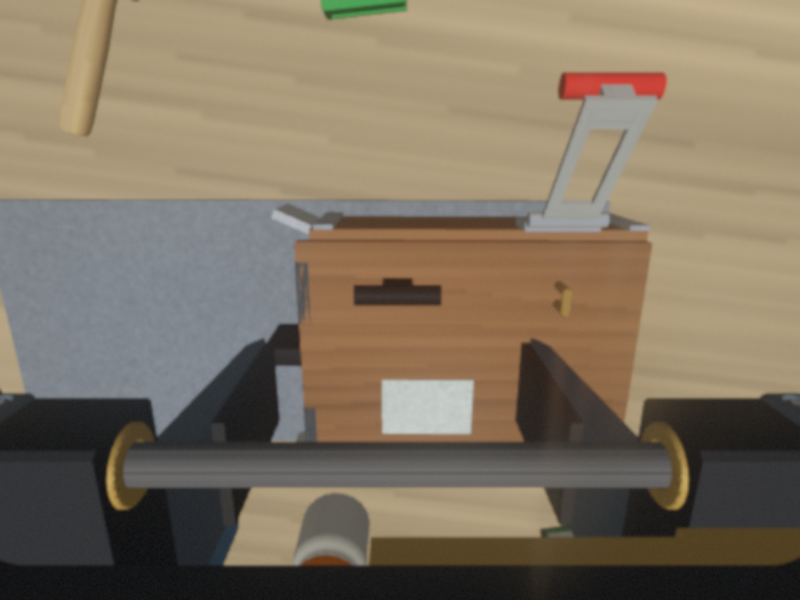

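The lid appears down with the lid bar at (397,295) and the hasp bar at (612,85). I check the angles numerically by projection.

Run:
```python
from h import *
cal=arm.get_calibration("wrist"); q=lambda p:(proj(cal,p)[0]/.7).round(1)
for a in (0,.03,.06,.1): 
    y,z=.172*np.cos(a)-.004*np.sin(a),.172*np.sin(a)+.004*np.cos(a)
    print("lid",a,q(lid_pt(a)),"edge",q(W(case,[-.113,-.089+y,.072+z])),q(W(case,[.105,-.089+y,.072+z])))
for a in (2.35,2.45,2.55): print("hasp",a,q(hasp_pt(a)))
print(q(W(case,[-.05,-.089,.072])))
```

```text
lid 0 [399.1 294.2] edge [295.2 241.1] [654.5 241.4]
lid 0.03 [399.2 297.7] edge [293.6 243. ] [658.7 243.3]
lid 0.06 [399.2 301.6] edge [291.9 245.3] [663.  245.5]
lid 0.1 [399.2 307.2] edge [289.6 248.7] [668.8 249. ]
hasp 2.35 [616.   93.5]
hasp 2.45 [611.3  85.2]
hasp 2.55 [606.3  79. ]
[398.6 478.3]
```

Run:
```python
from h import *
swing(hasp_pt,2.45,-.03,11)
p=np.array(arm.current_ee_pos()); arm.grip(.09); arm.move_l(p+[0,0,.12],feed=.2)
R=np.array(arm.current_tool_rot()); arm.move_to(p+[-.06,-.10,.26],R)
im,cal=snap("wrist"); cv2.imwrite("pics/w7.png",cv2.resize(im[:,:,::-1],(800,600))); print(arm.current_t())
q=lambda p:(proj(cal,p)[0]/.7).round(1)
for a in (0,.05,.1): print(a,q(hasp_pt(a)),q(lid_pt(a)))
```

```text
w 0.04542858154467309 gf 30.00022977590561
w 0.045705403494564444 F [9.2 1.8 1.3] t 99.375
101.75
0 [501.3 330.1] [387.8 290.6]
0.05 [502.2 330.8] [387.7 294.7]
0.1 [503.2 331.3] [387.5 299.2]
```

View pics/w7.png

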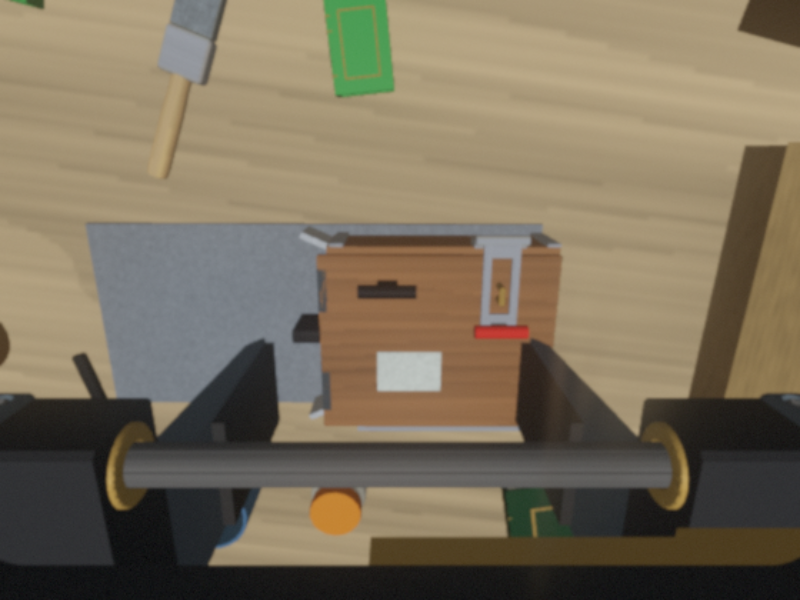

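The hasp is over the catch at (502,295), but from above its angle is hard to read, so I check with the side camera numerically.

Run:
```python
from h import *
p=np.array(arm.current_ee_pos()); arm.move_to([.35,-.35,.4],Rdown(90))
im,cal=snap("side"); im0=cv2.imread("pics/side0.png")[:,:,::-1]
for n,i in (("start",im0),("now",im)):
    m=redmask(i); k=cv2.connectedComponentsWithStats(m)
    print(n,[k[3][j].round(1).tolist() for j in range(1,k[0]) if 20<k[2][j][4] and 160<k[3][j][0]<210 and 250<k[3][j][1]<300])
for a in (0,.05,.1): print(a,proj(cal,hasp_pt(a))[0].round(1))
print(arm.current_t())
```

```text
start [[183.2, 276.8]]
now [[183.1, 277.6]]
0 [183.6 278.5]
0.05 [183.7 277.6]
0.1 [183.9 276.7]
103.7583
```

The hasp bar is back where it was at the start (to within 1 px, or lower), so it is flat.

```bash
python3 -c "
from rig import arm
print(arm.sign_off())"
```

```text
the job is handed in; nothing more can be done
None
```

I handed the job in at about 104 s: all four red volumes lie flat in the tray, the tray is fully home, the lid is shut and the hasp is flat over the catch, in the order asked; the other items looked undisturbed, though I did no full final check of them.

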